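# Load the push buttons into their test nests

### The arm

A 6-joint arm with a two-finger parallel gripper is mounted at the origin on the work surface. World frame = base frame: x ahead of the robot, y to its left, z up, the work surface at z = 0. Lengths are in m, angles in rad, forces in N, time in s.
With the tool pointing down it reaches from about 0.375 to 0.9 m from the base axis. Payload 3.1 kg.
Tool frame: the origin (TCP) lies between the finger pads; the fingertips stand 11 mm ahead of it and the grasp point (between the pads) lies 8 mm behind it; z points along the fingers, y is the line along which they close (so a half turn about z gives the same grasp; the last joint's range is limited). The gripper opens to 87 mm and grips with 3 to 60 N. Pads are 19 mm wide; open, the fingers measure 117 mm over their backs; the gripper's body (75 mm by 190 mm) begins 51 mm behind the grasp point.
Start: joints at [1.038, 0.527, 1.433, -0, 1.181, -0.178], TCP at [0.216, 0.586, 0.234] pointing down, gripper open.
Joint ranges: [-3.08, 3.08], [-0.75, 2.2], [0.22, 2.44], [-1.43, 4.57], [0, 2.65], [-2.85, 2.85]. Speed limits (rad/s): [2.79, 2.79, 3.14, 3.14, 3.14, 3.14].

### API

Orientations are given as a unit quaternion [x, y, z, w].
In Python, from rig import robot gives the robot as it stands.
- The arm moves only by the tool move_arm, never from a script. Its argument "moves" is text: rows parted by semicolons, each of 7 numbers parted by spaces: the shift along the tool's x, y, z in units of 100 mm (1.0 is 100 mm), then the turn, a rotation vector about the tool's x, y, z in units of 90 degrees (1.0 is 90 degrees), then the opening, from 0 (shut) to 1 (fully open). A call has 1 to 12 rows; each row is the pose to reach, as a shift and turn from the pose commanded when the call began, along the tool's axes at that moment; what a row does not reach only later rows make up. A row lasts 1/10 s, in which the tool goes at most 50 mm and 8.59 degrees, less where a joint would pass 70% of its speed; a pose out of reach is approached as far as the arm can. A call with a number of a shift or a turn outside -1 to 1 is refused whole. A call with a gripper value outside its range is refused whole. The fingers move at their own pace and stop on an object; "squeeze" is the grip in N (left out, the last holds). Time passes only in rows, so rows that repeat a pose let the fingers close. It gives the time, the measured TCP pose, the force, the opening and the grip force at its end, in the units of the state.
- robot.get_obs(): the state, without advancing time (a new reading comes with each control period).
- robot.camera(name): name is "scene" or "top" or "wrist"; returns a dict with "image" (400x640x3 uint8, red, green, blue), "intrinsics" (3x3 intrinsics, pixels), "dist_coeffs" ([k1, k2, p1, p2, k3] as OpenCV has them; the pictures are not rectified), "extrinsics" (4x4, takes a point from world to camera coordinates). Camera axes: x right, y up, looking along -z (the intrinsics and any distortion apply to the point x, -y, -z); pixel columns grow to the right and rows downward; lengths in m; the calibration is good to about 2 mm. A picture is of the moment at which its call begins. There is no depth.
- robot.hand_in(): hands the job in; it is judged then, once.
The state is a dict: "time": time; "q": joint angles; "joint_velocities": joint speeds; "joint_torque": joint torques, N m; "position": TCP position; "tool_rot": TCP orientation; "ft_force": force on the tool from outside, world axes, zero at the start; "moment": the same for the moment, N m; "grip_width": finger opening in m; "grip_force": force on a finger pad.
Only numpy, scipy, OpenCV 4.12 (cv2) and the standard library are available. Lean on these libraries where they do the work, as an engineer would, in place of code of your own. Each camera call takes 0.05 s, during which the arm holds its last target. There are 200 camera calls.

### The job

Four mushroom push buttons are waiting to be tested: stand each one upright on the floor of the shallow test nest of its own colour. Set them down rather than dropping them, do not tip any over, and leave the two small domed signal lamps standing where they are.

Things in the scene. Friction and masses are not known exactly. Their poses are not given: they have to be found in the camera images.
- button_red: Loose mushroom push button with a wide flat red head, standing upright, 52 mm tall, 80 g nominal: square black contact block 32 x 32 x 28 mm at the bottom, steel neck 29 mm across, then the round red head, 40 mm across, from 36.5 to 52 mm above the underside (its side is straight from 38 to 49 mm; grip it there from above, any yaw). Origin: centre of the underside; z up through the head.
- button_yellow: Loose mushroom push button with a wide flat yellow head, standing upright, 52 mm tall, 80 g nominal: square black contact block 32 x 32 x 28 mm at the bottom, steel neck 29 mm across, then the round yellow head, 40 mm across, from 36.5 to 52 mm above the underside (its side is straight from 38 to 49 mm; grip it there from above, any yaw). Origin: centre of the underside; z up through the head.
- button_green: Loose mushroom push button with a wide flat green head, standing upright, 52 mm tall, 80 g nominal: square black contact block 32 x 32 x 28 mm at the bottom, steel neck 29 mm across, then the round green head, 40 mm across, from 36.5 to 52 mm above the underside (its side is straight from 38 to 49 mm; grip it there from above, any yaw). Origin: centre of the underside; z up through the head.
- button_blue: Loose mushroom push button with a wide flat blue head, standing upright, 52 mm tall, 80 g nominal: square black contact block 32 x 32 x 28 mm at the bottom, steel neck 29 mm across, then the round blue head, 40 mm across, from 36.5 to 52 mm above the underside (its side is straight from 38 to 49 mm; grip it there from above, any yaw). Origin: centre of the underside; z up through the head.
- nest_red: Fixed square red test nest, an open shallow tray 62 x 62 mm outside, 12 mm high; walls 4 mm thick, inside 54 x 54 mm, its floor 4 mm above the table. Origin: centre of its underside on the table; x and y along its sides. Nest centres are at least 135 mm apart. Small loose parts up to 32 mm tall lie between the nests.
- nest_yellow: Fixed square yellow test nest, an open shallow tray 62 x 62 mm outside, 12 mm high; walls 4 mm thick, inside 54 x 54 mm, its floor 4 mm above the table. Origin: centre of its underside on the table; x and y along its sides.
- nest_green: Fixed square green test nest, an open shallow tray 62 x 62 mm outside, 12 mm high; walls 4 mm thick, inside 54 x 54 mm, its floor 4 mm above the table. Origin: centre of its underside on the table; x and y along its sides.
- nest_blue: Fixed square blue test nest, an open shallow tray 62 x 62 mm outside, 12 mm high; walls 4 mm thick, inside 54 x 54 mm, its floor 4 mm above the table. Origin: centre of its underside on the table; x and y along its sides. Equipment up to 120 mm tall stands along the back and sides of the table, clear of all nests.
- lamp_red: Loose signal lamp, not a push button, standing upright among the buttons, to be left alone: round white body 26 mm across, steel collar 34 mm across and a small red dome 19 mm across; 44.5 mm tall, 50 g. Origin: centre of the underside. Buttons and lamps stand in a row on the robot side of the nests, centres at least 85 mm apart.
- lamp_green: Loose signal lamp, not a push button, standing upright among the buttons, to be left alone: round white body 26 mm across, steel collar 34 mm across and a small green dome 19 mm across; 44.5 mm tall, 50 g. Origin: centre of the underside.
Things that resemble listed ones, but are neither listed nor needed, are in the scene too. Of the things like the nest_red, leave any that is brown; of the rest the smaller one is meant.

How it is judged:
At the end, for the whole second after the job is handed in: Each button stands released, upright (within 0.1 rad) and at rest on the floor of the nest of its own colour (centres within 16 mm, underside 2 to 7 mm above that of the nest); both lamps stand upright (within 0.15 rad), within 25 mm of where they were (horizontal distance between button_red and nest_red below 0.016 m and z of button_red in the frame of nest_red between 0.002 and 0.007 m and angle between each of button_red, button_yellow, button_green, button_blue's own z axis and vertical below 0.1 rad and linear speed of each of button_red, button_yellow, button_green, button_blue below 0.02 m/s and horizontal distance between button_yellow and nest_yellow below 0.016 m and z of button_yellow in the frame of nest_yellow between 0.002 and 0.007 m and horizontal distance between button_green and nest_green below 0.016 m and z of button_green in the frame of nest_green between 0.002 and 0.007 m and horizontal distance between button_blue and nest_blue below 0.016 m and z of button_blue in the frame of nest_blue between 0.002 and 0.007 m and distance of each of lamp_red, lamp_green from where it was at the start of the episode below 0.025 m and angle between each of lamp_red, lamp_green's own z axis and vertical below 0.15 rad); the robot touches nothing.
It fails at once if a button is tipped over (angle between any of button_red, button_yellow, button_green, button_blue's own z axis and vertical above 0.7 rad).
It fails at once if a button is dropped or thrown (faster than 0.6 m/s while the robot does not hold it) ((contact force between button_red and the arm below 0.01 N and contact force between button_red and the fingers below 0.01 N and linear speed of button_red above 0.6 m/s) or (contact force between button_yellow and the arm below 0.01 N and contact force between button_yellow and the fingers below 0.01 N and linear speed of button_yellow above 0.6 m/s) or (contact force between button_green and the arm below 0.01 N and contact force between button_green and the fingers below 0.01 N and linear speed of button_green above 0.6 m/s) or (contact force between button_blue and the arm below 0.01 N and contact force between button_blue and the fingers below 0.01 N and linear speed of button_blue above 0.6 m/s)).
It fails at once if a lamp is moved over 25 mm or tipped ((distance of lamp_red from where it was at the start of the episode above 0.025 m or angle between lamp_red's own z axis and vertical above 0.4 rad) or (distance of lamp_green from where it was at the start of the episode above 0.025 m or angle between lamp_green's own z axis and vertical above 0.4 rad)).
It also fails if it takes over 104 s, if anything falls off the work surface, if the arm or the gripper's body presses on something with over 40 N, if the wrist force passes 120 N, or if a joint passes its speed limit or range.

## Working session

There is one attempt and no reset: what is moved stays moved. The work goes in short steps, Python scripts to look and compute and a tool call to move; the robot and the scene stay as the last step left them, time stands still between calls to the robot, and variables do not carry over. Pictures are saved under pics/ and viewed, at most 14 in all, crops included, and the job is handed in when it is done.

Besides the shell and the picture viewer there is one more tool, called after "Emit:" as name(argument=value, ...), one argument or row to a line, values as JSON. move_arm: Moves the arm, as the interface text tells. Shifts and turns lie within -1 to 1; 1 stands for 100 mm of shift or 90 degrees of turn. Its arguments: {"type":"object","properties":{"moves":{"type":"string"},"squeeze":{"type":"number"}},"required":["moves"]}

```bash
mkdir -p pics; python3 - <<'E'
from rig import robot
import cv2,pickle
o=robot.get_obs(); print(o['time'],o['position'],o['tool_rot'],o['q'])
d={}
for n in ('top','scene'):
    c=robot.camera(n); d[n]=c; cv2.imwrite(f'pics/{n}0.png',c['image'][:,:,::-1])
    print(n,c['intrinsics'],c['dist_coeffs'],c['extrinsics'])
pickle.dump(d,open('c0.pkl','wb'))
E
```

```text
0.0 [0.21612807 0.58565074 0.23252275] [ 1.75959739e-01  9.84396712e-01 -1.06618228e-03 -3.83571915e-04] [ 1.03851108e+00  5.28514318e-01  1.43396293e+00 -2.46411049e-05
  1.18138146e+00 -1.78514369e-01]
top [[418.76720842   0.         323.98125063]
 [  0.         418.76720842 200.78703442]
 [  0.           0.           1.        ]] [0.02066525 0.         0.         0.         0.        ] [[ 0.01436941 -0.99989055 -0.00352233 -0.005807  ]
 [ 0.99365207  0.0138865   0.11163656 -0.49303381]
 [-0.11157543 -0.00510412  0.99374286 -0.96152825]
 [ 0.          0.          0.          1.        ]]
scene [[394.53543128   0.         317.74965017]
 [  0.         394.53543128 201.66460447]
 [  0.           0.           1.        ]] [-0.09252303  0.          0.          0.          0.        ] [[ 0.35298501  0.93562782 -0.00147064 -0.17400763]
 [-0.56619767  0.21486063  0.79577327  0.2474124 ]
 [ 0.74486359 -0.28006337  0.60559288 -1.22391005]
 [ 0.          0.          0.          1.        ]]
```

View pics/top0.png

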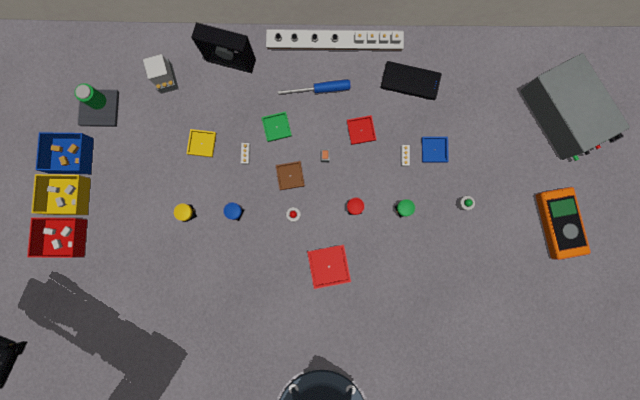

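View pics/scene0.png

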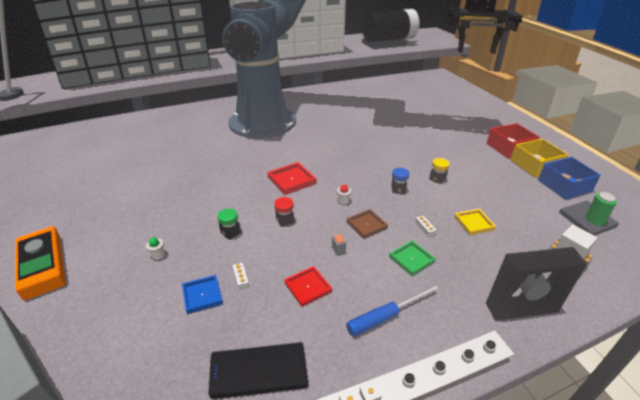

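The top view shows the buttons in a row: yellow (184,212), blue (233,211), red (356,206) and green (405,208). The lamps are at (293,214) and (468,203). The nests are yellow (201,143), green (277,127) and blue (435,150).

There are three candidates for nest_red: brown (290,176), large red (328,266) and small red (361,130). Brown is excluded and the smaller of the other two is meant, so it is the one at (361,130). I'll measure, then confirm with a crop.

```bash
cat > h.py <<'E'
import numpy as np,cv2
HUE={'red':(174,6),'yellow':(20,34),'green':(50,85),'blue':(100,122)}
def ray(c,uv,z):
    uv=np.array(uv,float).reshape(-1,1,2)
    n=cv2.undistortPoints(uv,c['intrinsics'],c['dist_coeffs'])[:,0]
    E=c['extrinsics'];R=E[:3,:3];o=-R.T@E[:3,3]
    d=np.c_[n[:,0],-n[:,1],-np.ones(len(n))]@R
    return o+d*((z-o[2])/d[:,2])[:,None]
def proj(c,p):
    E=c['extrinsics'];q=E[:3,:3]@np.array(p)+E[:3,3]
    r=cv2.projectPoints(np.array([[q[0],-q[1],-q[2]]]),np.zeros(3),np.zeros(3),c['intrinsics'],c['dist_coeffs'])[0]
    return r.ravel()
def blob(c,col,px,r=26,smin=110,vmin=50):
    h=cv2.cvtColor(c['image'],cv2.COLOR_RGB2HSV);a,b=HUE[col]
    H=h[:,:,0];m=((H>=a)&(H<=b)) if a<b else ((H>=a)|(H<=b))
    m&=(h[:,:,1]>smin)&(h[:,:,2]>vmin)
    w=np.zeros_like(m);x,y=map(int,px);w[max(y-r,0):y+r,max(x-r,0):x+r]=1
    cs,_=cv2.findContours((m&w).astype(np.uint8),cv2.RETR_EXTERNAL,cv2.CHAIN_APPROX_NONE)
    return max(cs,key=cv2.contourArea)
def nest(c,col,px,r=26):
    k=blob(c,col,px,r); P=ray(c,k[:,0].astype(float),0.012)
    R=cv2.minAreaRect((P[:,:2]*1000).astype(np.float32)); return R
def head(c,col,px,z=0.048,r=18):
    k=blob(c,col,px,r);(u,v),rad=cv2.minEnclosingCircle(k)
    M=cv2.moments(k);return ray(c,(M['m10']/M['m00'],M['m01']/M['m00']),z)[0],rad
E
python3 - <<'E'
from h import *
import pickle
d=pickle.load(open('c0.pkl','rb'));t=d['top'];s=d['scene']
N={'yellow':(201,143),'green':(277,127),'red':(361,130),'blue':(435,150)}
B={'yellow':(184,212),'blue':(233,211),'red':(356,206),'green':(405,208)}
NS={'yellow':(475,221),'green':(412,257),'red':(308,286),'blue':(202,294)}
BS={'yellow':(440,164),'blue':(400,174),'red':(285,205),'green':(228,216)}
print('bigred',nest(t,'red',(328,266),34))
for k in N: print(k,'nest top',np.round(nest(t,k,N[k],20)[0]),np.round(nest(t,k,N[k],20)[1:][0]),nest(t,k,N[k])[2],'scene',np.round(nest(s,k,NS[k])[0]),np.round(nest(s,k,NS[k])[1]))
for k in B: print(k,'btn',np.round(head(t,k,B[k])[0]*1000),'scene',np.round(head(s,k,BS[k],.046)[0]*1000))
for p in [(293,214),(468,203)]: print('lamp',ray(t,p,.04)[0])
for p in [(245,153),(325,156),(406,155),(290,176)]: print('clutter',ray(t,p,.02)[0])
c=t['image'][90:300,240:400]; cv2.imwrite('pics/crop.png',cv2.resize(c,None,fx=2.8,fy=2.8,interpolation=2)[:,:,::-1])
E
```

```text
bigred ((339.8680419921875, -11.67422103881836), (88.48102569580078, 88.19558715820312), 11.365550994873047)
yellow nest top [633. 303.] [65. 64.] 84.39757537841797 scene [639. 300.] [70. 72.]
green nest top [677. 121.] [63. 60.] 14.995232582092285 scene [682. 119.] [64. 65.]
red nest top [671. -86.] [64. 62.] 11.16888427734375 scene [677. -88.] [70. 66.]
blue nest top [ 625. -266.] [59. 63.] 0.6828534603118896 scene [ 631. -267.] [70. 62.]
yellow btn [461. 326.  48.] scene [465. 327.  46.]
blue btn [465. 212.  48.] scene [467. 214.  46.]
red btn [480. -71.  48.] scene [484. -72.  46.]
green btn [ 478. -187.   48.] scene [ 481. -189.   46.]
lamp [0.45976754 0.07267471 0.04      ]
lamp [ 0.49117663 -0.33338499  0.04      ]
clutter [0.60715487 0.1932399  0.02      ]
clutter [6.02494937e-01 3.26335464e-04 2.00000000e-02]
clutter [ 0.60750463 -0.19447583  0.02      ]
clutter [0.55254796 0.08350314 0.02      ]
```

View pics/crop.png

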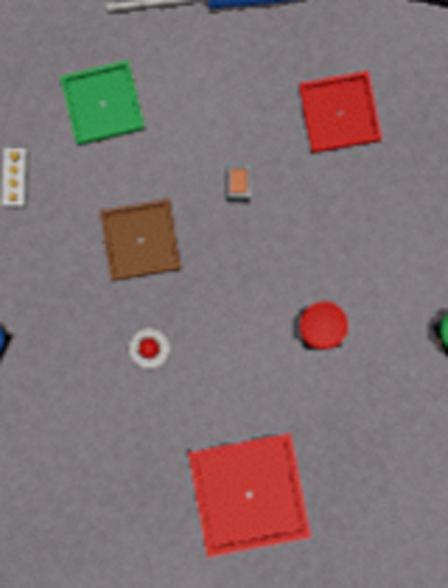

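The crop confirms it: the small red nest at crop (340,113), image (361,130), is about 62 mm. The large one at image (328,266) measures 88 mm and the brown one is excluded. I'll move towards the yellow button next, squaring the tool with the world axes.

Emit:
move_arm(
  moves="-1 -0.5 0 0 0 -0.225 0.7;-1 -0.5 0 0 0 -0.225 0.7;-1 -0.5 0 0 0 -0.225 0.7;-1 -0.5 0 0 0 -0.225 0.7",
  squeeze=15,
)

```text
time: 0.5
position: [0.2945, 0.5027, 0.2331]
tool_rot: [0.002, 1.0, -0.001, -0.0]
ft_force: [0.2, 0.2, 0.4]
grip_width: 0.0649
grip_force: 0.0
```

Emit:
move_arm(
  moves="-0.7 -0.9 0 0 0 0 0.7;-0.7 -0.9 0 0 0 0 0.7;-0.7 -0.9 0 0 0 0 0.7;-0.7 -0.9 0 0 0 0 0.7",
)

```text
time: 0.9
position: [0.3636, 0.4141, 0.2334]
tool_rot: [0.002, 1.0, 0.0, -0.0]
ft_force: [-0.8, 1.5, -0.7]
grip_width: 0.0608
grip_force: 0.0
```

Emit:
move_arm(
  moves="-0.7 -0.9 0 0 0 0 0.7;-0.7 -0.9 0 0 0 0 0.7;-0.7 -0.9 0 0 0 0 0.7;-0.7 -0.9 0 0 0 0 0.7",
)

```text
time: 1.3
position: [0.4334, 0.325, 0.2335]
tool_rot: [0.001, 1.0, 0.0, -0.0]
ft_force: [-0.4, 0.1, -1.0]
grip_width: 0.0611
grip_force: 0.0
```

```bash
cat >> h.py <<'E'
def need(o,x,y,z,yaw=0):
    "shift in tool axes (100 mm) and z turn (90 deg) to world pose; yaw = world yaw of tool y relative to world y"
    from scipy.spatial.transform import Rotation as Ro
    R=Ro.from_quat(o['tool_rot']); s=R.inv().apply(np.array([x,y,z])-o['position'])*10
    T=Ro.from_euler('z',yaw,degrees=True)*Ro.from_quat([0,1,0,0])
    print('need',np.round(s,3),'turn',np.round((R.inv()*T).as_rotvec()/(np.pi/2),3),'t',round(o['time'],1),'pos',np.round(o['position'],4))
E
python3 - <<'E'
from h import *
from rig import robot
o=robot.get_obs();c=robot.camera('wrist');cv2.imwrite('pics/w1.png',c['image'][:,:,::-1])
need(o,.462,.326,.036)
p=proj(c,(.462,.326,.05));print(p)
P,r=head(c,'yellow',p,.052,r=70);print(P,r)
E
```

```text
need [-0.287  0.009  1.975] turn [ 0.001 -0.    -0.002] t 1.3 pos [0.4334 0.325  0.2335]
[318.57164532 209.37007982]
[0.45892737 0.32699013 0.052     ] 18.658767700195312
```

View pics/w1.png

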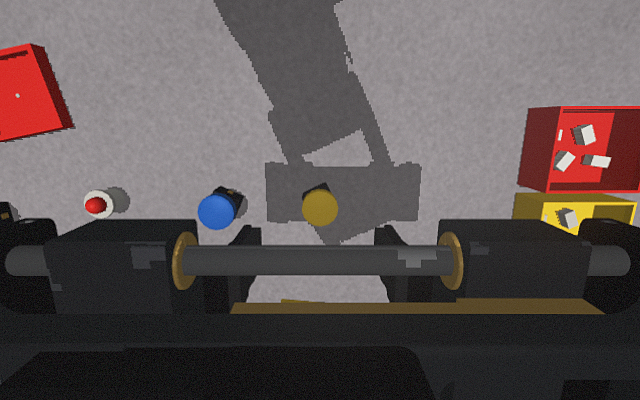

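The wrist view shows the yellow head at (320,208), the blue at (218,211) and the red lamp at (97,205), and the measurements agree. I want the block yaws, so I'll enlarge the buttons.

```bash
python3 - <<'E'
import cv2,numpy as np
w=cv2.imread('pics/w1.png');s=cv2.imread('pics/scene0.png')
f=lambda im,x,y,r=20:cv2.resize(im[y-r:y+r,x-r:x+r],(260,260),interpolation=cv2.INTER_CUBIC)
g=lambda im:np.clip(im.astype(float)*2.0,0,255).astype(np.uint8)
a=np.hstack([g(f(w,320,205,30)),g(f(w,220,208,30)),g(f(s,440,168))])
b=np.hstack([g(f(s,400,180)),g(f(s,285,210)),g(f(s,229,222))])
cv2.imwrite('pics/z.png',np.vstack([a,b]))
E
```

```text
(no output)
```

View pics/z.png

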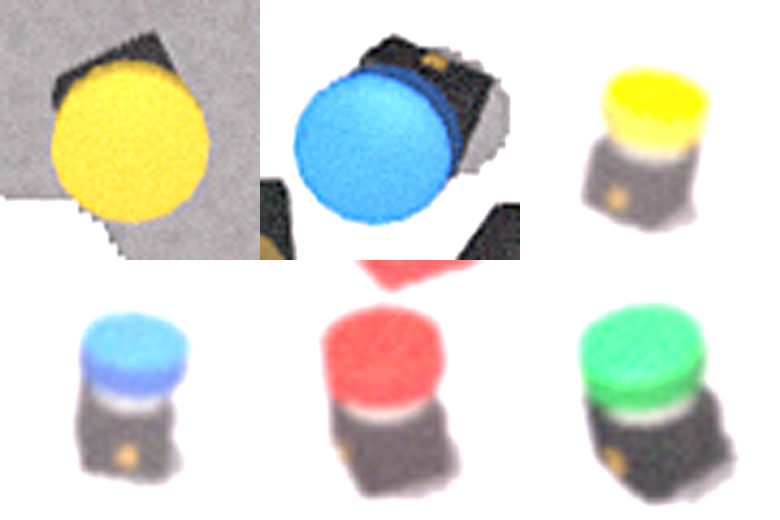

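Emit:
move_arm(
  moves="-0.27 0.015 0.5 0 0 0 0.7;-0.27 0.015 1 0 0 0 0.7;-0.27 0.015 1 0 0 0 0.7",
)

```text
time: 1.65
position: [0.4549, 0.3264, 0.1283]
tool_rot: [-0.001, 1.0, -0.002, -0.006]
ft_force: [-1.0, -0.6, -0.5]
grip_width: 0.0608
grip_force: 0.0
```

Emit:
move_arm(
  moves="0 0 0.4 0 0 0 0.7;0 0 0.7 0 0 0 0.7;0 0 0.9 0 0 0 0.7;0 0 0.98 0 0 0 0.7;0 0 0.98 0 0 0 0.7;0 0 0.98 0 0 0 0;0 0 0.98 0 0 0 0;0 0 0.98 0 0 0 0;0 0 0.98 0 0 0 0;0 0 0.98 0 0 0 0",
)

```text
time: 2.65
position: [0.4606, 0.3266, 0.0366]
tool_rot: [0.0, 1.0, 0.001, 0.001]
ft_force: [-1.2, 1.0, 5.9]
grip_width: 0.0396
grip_force: 15.0
```

The yellow block has a yaw of about +26° and its nest about -6°, so I'll turn the tool by roughly -32° in world (+0.35). Blue is about -22° against a nest at about 0°. The yellow grip is firm at 39.6 mm, so I'll lift and carry it.

Emit:
move_arm(
  moves="0 0 -0.3 0 0 0 0;0 0 -0.6 0 0 0 0;-0.3 -0.04 -0.8 0 0 0 0;-0.6 -0.08 -0.8 0 0 0 0;-0.85 -0.12 -0.8 0 0 0 0;-0.85 -0.12 -0.8 0 0 0 0",
)

```text
time: 3.25
position: [0.5492, 0.3134, 0.116]
tool_rot: [0.001, 1.0, 0.001, 0.003]
ft_force: [0.2, -0.3, -0.7]
grip_width: 0.0397
grip_force: 15.0
```

Emit:
move_arm(
  moves="-0.3 -0.04 0 0 0 0.09 0;-0.6 -0.08 0 0 0 0.18 0;-0.89 -0.11 0 0 0 0.26 0;-0.89 -0.11 0 0 0 0.35 0;-0.89 -0.11 0 0 0 0.35 0;-0.89 -0.11 0 0 0 0.35 0",
)

```text
time: 3.85
position: [0.6321, 0.3029, 0.1146]
tool_rot: [0.27, 0.963, -0.001, -0.001]
ft_force: [0.0, 0.5, -0.8]
grip_width: 0.0397
grip_force: 15.0
```

```bash
python3 - <<'E'
from h import *
from rig import robot
o=robot.get_obs();need(o,.634,.303,.0406,-32);print(o['grip_width'])
c=robot.camera('wrist');w=c['image'];s=robot.camera('scene');P=proj(s,(.634,.303,.05)).astype(int)
a=cv2.resize(s['image'][P[1]-70:P[1]+70,P[0]-80:P[0]+80],(560,490))
cv2.imwrite('pics/p1.png',np.hstack([cv2.resize(w[:,170:470],(230,307)) if 0 else a])[:,:,::-1]);cv2.imwrite('pics/w2.png',w[:,:,::-1])
E
```

```text
need [-0.017  0.012  0.74 ] turn [-0.002 -0.001  0.007] t 3.9 pos [0.6321 0.3029 0.1146]
0.03972714603799071
```

View pics/w2.png

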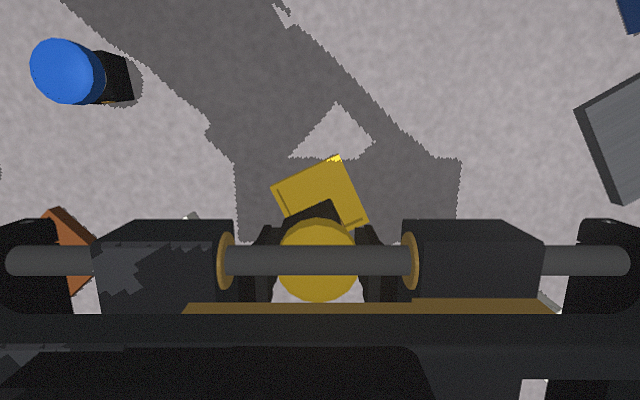

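The carried button (block corner near (330,200)) now lies parallel to the yellow nest at (325,195). I'll lower it, release it and rise.

Emit:
move_arm(
  moves="-0.02 0.01 0.3 0 0 0 0;-0.02 0.01 0.5 0 0 0 0;-0.02 0.01 0.62 0 0 0 0;-0.02 0.01 0.68 0 0 0 0;-0.02 0.01 0.71 0 0 0 0;-0.02 0.01 0.73 0 0 0 0;-0.02 0.01 0.735 0 0 0 0;-0.02 0.01 0.735 0 0 0 0",
)

```text
time: 4.75
position: [0.6366, 0.3031, 0.0428]
tool_rot: [0.272, 0.962, 0.0, 0.001]
ft_force: [0.7, -0.4, -0.9]
grip_width: 0.0395
grip_force: 15.0
```

```bash
python3 - <<'E'
from h import *
from rig import robot
o=robot.get_obs();need(o,.634,.303,.0406,-32);print(o['ft_force'])
s=robot.camera('scene')
P=proj(s,(.634,.303,.02)).astype(int)
cv2.imwrite('pics/p2.png',cv2.resize(s['image'][P[1]-50:P[1]+50,P[0]-50:P[0]+50],(500,500),interpolation=2)[:,:,::-1])
E
```

```text
need [ 0.022 -0.014  0.022] turn [0.001 0.001 0.005] t 4.8 pos [0.6366 0.3031 0.0428]
[ 0.71592673 -0.41913699 -0.8695766 ]
```

View pics/p2.png

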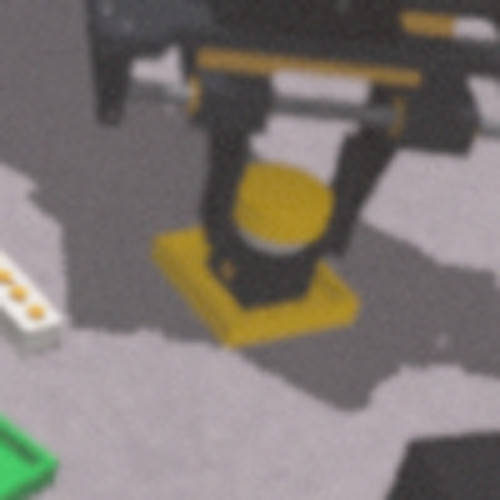

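The button's block sits inside the yellow nest walls at crop (255,285), about 2 mm above the floor. I'll finish lowering it, release and rise.

Emit:
move_arm(
  moves="0.01 0 0.015 0 0 0 0;0.01 0 0.025 0 0 0 0;0.01 0 0.025 0 0 0 0;0.01 0 0.025 0 0 0 0.7;0.01 0 0.025 0 0 0 0.7;0.01 0 0.025 0 0 0 0.7;0.01 0 -0.3 0 0 0 0.7;0.01 0 -0.75 0 0 0 0.7;0.01 0 -1 0 0 0 0.7",
)

```text
time: 5.7
position: [0.6368, 0.3039, 0.1449]
tool_rot: [0.272, 0.962, 0.001, 0.002]
ft_force: [0.6, 0.0, 1.0]
grip_width: 0.0603
grip_force: 0.0
```

Emit:
move_arm(
  moves="0.4 0 0 0 0 0 0.7;0.8 0 0 0 0 -0.1 0.7;0.8 0 0 0 0 -0.2 0.7;0.8 0 0 0 0 -0.35 0.7;0.8 0 0 0 0 -0.35 0.7",
)

```text
time: 6.2
position: [0.5666, 0.3456, 0.1419]
tool_rot: [-0.003, 1.0, -0.0, -0.0]
ft_force: [-0.6, -0.7, -0.1]
grip_width: 0.0611
grip_force: 0.0
```

```bash
python3 - <<'E'
from h import *
from rig import robot
o=robot.get_obs();need(o,.455,.212,.13)
t=robot.camera('top');s=robot.camera('scene')
print(head(t,'yellow',proj(t,(.634,.303,.052)),.052,14)[0], nest(t,'blue',(435,150),20))
P=proj(s,(.634,.303,.02)).astype(int)
cv2.imwrite('pics/p3.png',cv2.resize(s['image'][P[1]-50:P[1]+50,P[0]-50:P[0]+50],(400,400),interpolation=2)[:,:,::-1])
E
```

```text
need [ 1.123 -1.33   0.119] turn [-0.    -0.     0.004] t 6.2 pos [0.5666 0.3456 0.1419]
[0.62949119 0.29227741 0.052     ] ((625.098876953125, -265.5469970703125), (59.420021057128906, 62.72458267211914), 0.6828534603118896)
```

View pics/p3.png

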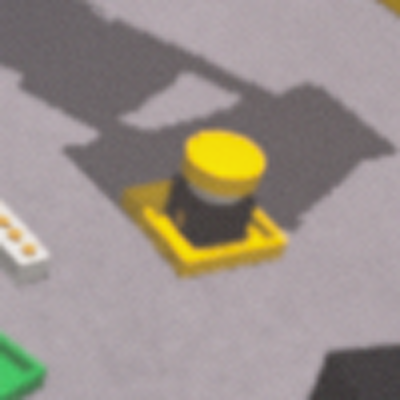

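Yellow stands upright inside its nest (crop (215,205)). Blue is next.

Emit:
move_arm(
  moves="0.35 -0.45 0 0 0 0 0.7;0.7 -0.9 0 0 0 0 0.7;0.7 -0.9 0 0 0 0 0.7",
)

```text
time: 6.6
position: [0.4917, 0.2519, 0.141]
tool_rot: [0.002, 1.0, -0.001, -0.004]
ft_force: [-0.4, 1.1, -0.1]
grip_width: 0.0608
grip_force: 0.0
```

Emit:
move_arm(
  moves="0.32 -0.43 0 0 0 0 0.7;0.32 -0.43 0.2 0 0 0 0.7;0.32 -0.43 0.2 0 0 0 0.7;0.32 -0.43 0.2 0 0 0 0.7",
)

```text
time: 7.0
position: [0.466, 0.2125, 0.1222]
tool_rot: [0.001, 1.0, 0.0, 0.0]
ft_force: [-0.8, 0.5, 0.2]
grip_width: 0.0613
grip_force: 0.0
```

```bash
python3 - <<'E'
from h import *
from rig import robot
o=robot.get_obs();need(o,.464,.2125,.036)
c=robot.camera('wrist');p=proj(c,(.464,.2125,.05));print(p,head(c,'blue',p,.052,80)[0])
E
```

```text
need [ 0.021 -0.     0.862] turn [ 0.     0.001 -0.001] t 7.0 pos [0.466  0.2125 0.1222]
[317.88206411 210.34414141] [0.46308691 0.21290896 0.052     ]
```

Emit:
move_arm(
  moves="0.015 0 0.4 0 0 0 0.7;0.015 0 0.65 0 0 0 0.7;0.015 0 0.8 0 0 0 0.7;0.015 0 0.86 0 0 0 0.7;0.015 0 0.86 0 0 0 0.7;0.015 0 0.86 0 0 0 0;0.015 0 0.86 0 0 0 0;0.015 0 0.86 0 0 0 0;0.015 0 0.86 0 0 0 0;0.015 0 0.86 0 0 0 0",
)

```text
time: 8.05
position: [0.4641, 0.2124, 0.0368]
tool_rot: [0.0, 1.0, 0.0, 0.001]
ft_force: [-0.5, -0.0, 4.2]
grip_width: 0.0394
grip_force: 14.6
```

Emit:
move_arm(
  moves="0 0 -0.2 0 0 0 0;0 0 -0.5 0 0 0 0;0 0 -0.85 0 0 0 0;-0.1 -0.4 -0.9 0 0 0 0;-0.33 -0.8 -0.9 0 0 0 0;-0.33 -0.96 -0.9 0 0 0 0",
)

```text
time: 8.65
position: [0.5004, 0.1136, 0.1271]
tool_rot: [0.001, 1.0, -0.0, 0.003]
ft_force: [1.0, 0.2, -1.3]
grip_width: 0.0395
grip_force: 14.7
```

Emit:
move_arm(
  moves="-0.16 -0.48 0 0 0 0 0;-0.33 -0.96 0 0 0 0 0;-0.33 -0.96 0 0 0 0 0",
)

```text
time: 8.95
position: [0.5331, 0.0147, 0.1264]
tool_rot: [0.003, 1.0, -0.001, 0.003]
ft_force: [1.5, 1.1, -0.6]
grip_width: 0.0392
grip_force: 14.7
```

Emit:
move_arm(
  moves="-0.16 -0.48 0 0 0 0 0;-0.33 -0.96 0 0 0 0 0;-0.33 -0.96 0 0 0 0 0",
)

```text
time: 9.25
position: [0.566, -0.0814, 0.1264]
tool_rot: [0.003, 1.0, -0.002, 0.003]
ft_force: [0.1, 0.4, -0.0]
grip_width: 0.0392
grip_force: 14.7
```

Emit:
move_arm(
  moves="-0.16 -0.48 0 0 0 0 0;-0.33 -0.96 0 0 0 0 0;-0.33 -0.96 0 0 0 0 0",
)

```text
time: 9.55
position: [0.5984, -0.1774, 0.1264]
tool_rot: [0.002, 1.0, -0.002, 0.003]
ft_force: [0.1, 0.4, -0.5]
grip_width: 0.0396
grip_force: 14.7
```

Emit:
move_arm(
  moves="-0.16 -0.48 0 0 0 -0.08 0;-0.31 -0.95 0 0 0 -0.16 0;-0.31 -0.95 0 0 0 -0.25 0;-0.31 -0.95 0 0 0 -0.25 0;-0.31 -0.95 0 0 0 -0.25 0",
)

```text
time: 10.05
position: [0.6253, -0.2647, 0.1253]
tool_rot: [-0.194, 0.981, 0.001, -0.001]
ft_force: [1.1, 0.3, -1.0]
grip_width: 0.0393
grip_force: 14.7
```

```bash
python3 - <<'E'
from h import *
from rig import robot
o=robot.get_obs();need(o,.626,-.266,.0405,22)
c=robot.camera('wrist');cv2.imwrite('pics/w3.png',c['image'][:330,:,::-1])
E
```

```text
need [-0.003 -0.017  0.848] turn [ 0.002 -0.001  0.004] t 10.1 pos [ 0.6253 -0.2647  0.1253]
```

View pics/w3.png

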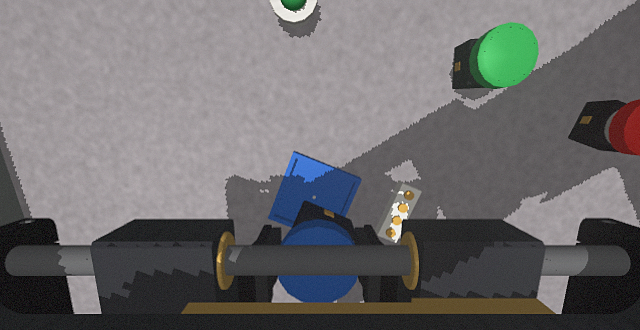

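The blue block is parallel to the blue nest (nest at (315,190), block at (325,210)). I'll lower it.

Emit:
move_arm(
  moves="0 -0.015 0.4 0 0 0 0;0 -0.015 0.65 0 0 0 0;0 -0.015 0.76 0 0 0 0;0 -0.015 0.81 0 0 0 0;0 -0.015 0.83 0 0 0 0;0 -0.015 0.845 0 0 0 0;0 -0.015 0.85 0 0 0 0;0 -0.015 0.85 0 0 0 0",
)

```text
time: 10.9
position: [0.6275, -0.2685, 0.042]
tool_rot: [-0.195, 0.981, -0.001, 0.001]
ft_force: [0.0, 1.2, -1.0]
grip_width: 0.0394
grip_force: 14.7
```

```bash
python3 - <<'E'
from h import *
from rig import robot
o=robot.get_obs();need(o,.626,-.266,.0405,22)
s=robot.camera('scene')
P=proj(s,(.626,-.266,.02)).astype(int)
cv2.imwrite('pics/p4.png',cv2.resize(s['image'][P[1]-50:P[1]+50,P[0]-50:P[0]+50],(450,450),interpolation=2)[:,:,::-1])
E
```

```text
need [0.004 0.029 0.015] turn [-0.001  0.001  0.005] t 10.9 pos [ 0.6275 -0.2685  0.042 ]
```

View pics/p4.png

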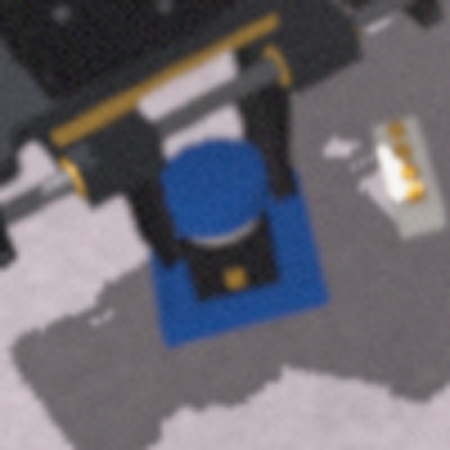

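The blue block is centred in its nest (crop (235,265)) and clear of the white part. I'll set it down, release and retreat.

Emit:
move_arm(
  moves="0 0.02 0.01 0 0 0 0;0 0.02 0.02 0 0 0 0;0 0.02 0.02 0 0 0 0;0 0.02 0.02 0 0 0 0.6;0 0.02 0.02 0 0 0 0.6;0 0.02 0.02 0 0 0 0.6;0 0.02 -0.3 0 0 0 0.6;0 0.02 -0.75 0 0 0 0.6;0 0.02 -1 0 0 0 0.6;0 0.02 -1 0 0 0 0.6",
)

```text
time: 11.95
position: [0.6289, -0.2677, 0.1457]
tool_rot: [-0.195, 0.981, -0.003, 0.003]
ft_force: [0.6, -1.0, -0.8]
grip_width: 0.0522
grip_force: 0.0
```

Emit:
move_arm(
  moves="0.4 0 0 0 0 0.08 0.6;0.9 0 0 0 0 0.16 0.6;0.9 0 0 0 0 0.25 0.6;0.9 0 0 0 0 0.25 0.6",
)

```text
time: 12.35
position: [0.5411, -0.3006, 0.1397]
tool_rot: [0.001, 1.0, 0.001, -0.001]
ft_force: [0.6, -1.0, 0.2]
grip_width: 0.0524
grip_force: 0.0
```

```bash
python3 - <<'E'
from h import *
from rig import robot
o=robot.get_obs();need(o,.479,-.188,.13)
c=robot.camera('wrist');im=c['image']
for k,q in (('green',(.479,-.188,.05)),('red',(.482,-.072,.05))):
    p=proj(c,q);print(k,p,head(c,k,p,.052,60)[0])
s=robot.camera('scene');P=proj(s,(.626,-.266,.02)).astype(int)
b=cv2.resize(s['image'][P[1]-40:P[1]+40,P[0]-40:P[0]+40],(320,320),interpolation=2)
a=cv2.resize(np.clip(im[:230,200:640]*1.6,0,255).astype(np.uint8),None,fx=1.06,fy=1.3913)
cv2.imwrite('pics/w4.png',np.hstack([a,b])[:,:,::-1])
E
```

```text
need [0.623 1.125 0.101] turn [ 0.001 -0.002 -0.002] t 12.3 pos [ 0.5411 -0.3006  0.1397]
green [470.3640216  125.06180259] [ 0.47760872 -0.19270875  0.052     ]
red [628.32132591 128.44809545] [ 0.4804862  -0.08363878  0.052     ]
```

View pics/w4.png

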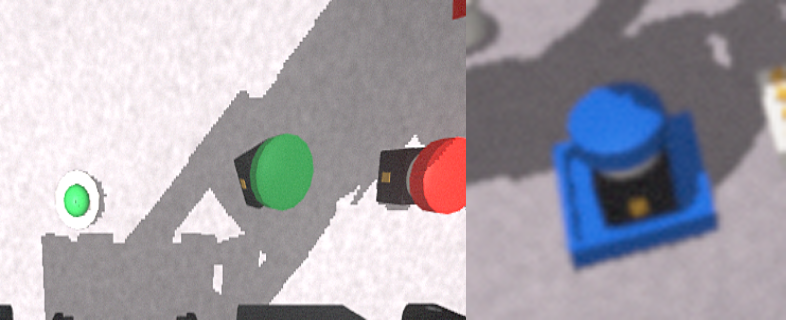

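Blue stands upright in its nest (right crop (630,170)). The green block has a yaw of about +21° against a nest at +12°, and red about -8° against a nest at +11°. I'll get green now.

Emit:
move_arm(
  moves="0.3 0.5 0 0 0 0 0.7;0.6 0.95 0 0 0 0 0.7;0.6 0.95 0 0 0 0 0.7",
)

```text
time: 12.75
position: [0.4788, -0.1996, 0.1398]
tool_rot: [-0.003, 1.0, 0.003, -0.004]
ft_force: [-0.1, 0.4, -0.2]
grip_width: 0.0598
grip_force: 0.0
```

Emit:
move_arm(
  moves="0.03 0.175 0 0 0 0 0.7;0.03 0.175 0 0 0 0 0.7;0.03 0.175 0.2 0 0 0 0.7;0.03 0.175 0.2 0 0 0 0.7",
)

```text
time: 13.15
position: [0.4808, -0.1886, 0.1198]
tool_rot: [-0.0, 1.0, 0.0, -0.0]
ft_force: [-0.8, -0.4, -0.2]
grip_width: 0.0611
grip_force: 0.0
```

```bash
python3 - <<'E'
from h import *
from rig import robot
o=robot.get_obs();need(o,.478,-.188,.036)
c=robot.camera('wrist');p=proj(c,(.478,-.188,.05));print(p,head(c,'green',p,.052,60)[0])
E
```

```text
need [0.027 0.006 0.838] turn [ 0.    -0.001  0.   ] t 13.2 pos [ 0.4808 -0.1886  0.1198]
[318.71293911 210.34801875] [ 0.47585135 -0.18946027  0.052     ]
```

Emit:
move_arm(
  moves="0.025 0 0.4 0 0 0 0.7;0.025 0 0.65 0 0 0 0.7;0.025 0 0.78 0 0 0 0.7;0.025 0 0.835 0 0 0 0.7;0.025 0 0.835 0 0 0 0.7;0.025 0 0.835 0 0 0 0;0.025 0 0.835 0 0 0 0;0.025 0 0.835 0 0 0 0;0.025 0 0.835 0 0 0 0;0.025 0 0.835 0 0 0 0",
)

```text
time: 14.2
position: [0.478, -0.1885, 0.0383]
tool_rot: [0.0, 1.0, -0.0, 0.001]
ft_force: [-1.1, -0.1, 5.2]
grip_width: 0.039
grip_force: 18.8
```

Emit:
move_arm(
  moves="0 0 -0.2 0 0 0 0;0 0 -0.5 0 0 0 0;0 0 -0.85 0 0 0 0;-0.25 0.35 -0.9 0 0 0 0;-0.5 0.7 -0.9 0 0 0 0;-0.5 0.77 -0.9 0 0 0 0",
)

```text
time: 14.8
position: [0.5302, -0.1086, 0.1283]
tool_rot: [-0.001, 1.0, -0.0, 0.002]
ft_force: [-0.2, -0.4, -0.9]
grip_width: 0.0392
grip_force: 18.6
```

Emit:
move_arm(
  moves="-0.25 0.38 0 0 0 0 0;-0.5 0.77 0 0 0 0 0;-0.5 0.77 0 0 0 0 0",
)

```text
time: 15.1
position: [0.5796, -0.0303, 0.1273]
tool_rot: [-0.002, 1.0, 0.0, 0.001]
ft_force: [-0.7, -0.6, -0.4]
grip_width: 0.0395
grip_force: 18.6
```

Emit:
move_arm(
  moves="-0.25 0.38 0 0 0 0 0;-0.5 0.77 0 0 0 0 0;-0.5 0.77 0 0 0 0 0",
)

```text
time: 15.4
position: [0.6298, 0.0462, 0.1273]
tool_rot: [-0.002, 1.0, 0.001, 0.001]
ft_force: [0.5, -0.9, -1.2]
grip_width: 0.0395
grip_force: 18.6
```

Emit:
move_arm(
  moves="-0.25 0.38 0 0 0 0.05 0;-0.5 0.77 0 0 0 0.1 0;-0.5 0.77 0 0 0 0.1 0;-0.5 0.77 0 0 0 0.1 0;-0.5 0.77 0 0 0 0.1 0",
)

```text
time: 15.9
position: [0.6761, 0.1181, 0.1267]
tool_rot: [0.079, 0.997, -0.001, -0.001]
ft_force: [-0.2, -0.6, -0.9]
grip_width: 0.0388
grip_force: 18.6
```

```bash
python3 - <<'E'
from h import *
from rig import robot
o=robot.get_obs();need(o,.678,.121,.0405,-9)
c=robot.camera('wrist');cv2.imwrite('pics/w5.png',c['image'][:330,:,::-1])
E
```

```text
need [-0.017  0.032  0.862] turn [-0.001 -0.002 -0.001] t 15.9 pos [0.6761 0.1181 0.1267]
```

View pics/w5.png

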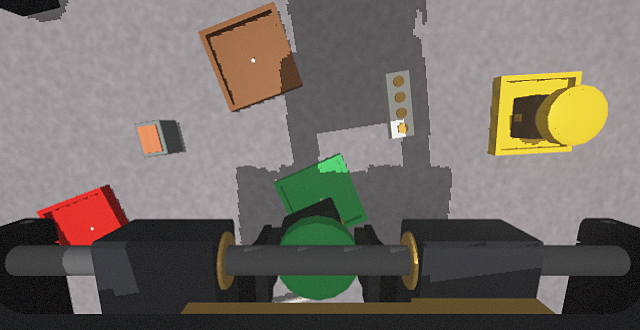

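Green is above its nest (nest (320,185)), and the yellow button in view at (540,115) stands properly. I'll lower green.

Emit:
move_arm(
  moves="-0.015 0.02 0.4 0 0 0 0;-0.015 0.02 0.65 0 0 0 0;-0.015 0.02 0.76 0 0 0 0;-0.015 0.02 0.8 0 0 0 0;-0.015 0.02 0.82 0 0 0 0;-0.015 0.02 0.835 0 0 0 0;-0.015 0.02 0.84 0 0 0 0;-0.015 0.02 0.84 0 0 0 0",
)

```text
time: 16.75
position: [0.68, 0.1216, 0.0445]
tool_rot: [0.079, 0.997, 0.0, 0.001]
ft_force: [-1.1, -0.2, -1.4]
grip_width: 0.0396
grip_force: 18.6
```

```bash
python3 - <<'E'
from h import *
from rig import robot
o=robot.get_obs();need(o,.678,.121,.0423,-9)
s=robot.camera('scene')
P=proj(s,(.678,.121,.02)).astype(int)
cv2.imwrite('pics/p5.png',cv2.resize(s['image'][P[1]-50:P[1]+50,P[0]-50:P[0]+50],(450,450),interpolation=2)[:,:,::-1])
E
```

```text
need [ 0.019 -0.009  0.022] turn [ 0.     0.001 -0.   ] t 16.8 pos [0.68   0.1216 0.0445]
```

View pics/p5.png

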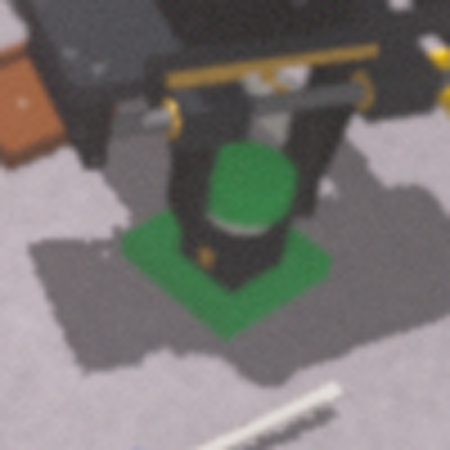

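The green block is centred inside its nest (crop (240,265)). I'll set it down, release and head for red.

Emit:
move_arm(
  moves="0.01 0 0.015 0 0 0 0;0.01 0 0.03 0 0 0 0;0.01 0 0.03 0 0 0 0;0.01 0 0.03 0 0 0 0.7;0.01 0 0.03 0 0 0 0.7;0.01 0 0.03 0 0 0 0.7;0.01 0 -0.3 0 0 0 0.7;0.01 0 -0.75 0 0 0 0.7;0.01 0 -1 0 0 0 0.7;0.01 0 -1 0 0 0 0.7",
)

```text
time: 17.8
position: [0.6817, 0.1218, 0.1484]
tool_rot: [0.079, 0.997, 0.0, 0.005]
ft_force: [0.8, -0.8, 0.7]
grip_width: 0.0607
grip_force: 0.0
```

Emit:
move_arm(
  moves="0 0 0 0 0 -0.1 0.7;0.45 -0.45 0 0 0 -0.1 0.7;0.9 -0.9 0 0 0 -0.1 0.7;0.9 -0.9 0 0 0 -0.1 0.7",
)

```text
time: 18.2
position: [0.5705, 0.0458, 0.1416]
tool_rot: [0.0, 1.0, 0.0, -0.004]
ft_force: [0.5, -0.5, -0.1]
grip_width: 0.061
grip_force: 0.0
```

Emit:
move_arm(
  moves="0.4 -0.4 0 0 0 0 0.7;0.8 -0.8 0 0 0 0 0.7;0.8 -0.8 0 0 0 0 0.7",
)

```text
time: 18.5
position: [0.4902, -0.0344, 0.1421]
tool_rot: [0.002, 1.0, 0.001, -0.004]
ft_force: [-0.6, 0.2, -0.1]
grip_width: 0.0608
grip_force: 0.0
```

```bash
python3 - <<'E'
from h import *
from rig import robot
o=robot.get_obs();need(o,.480,-.072,.12)
c=robot.camera('wrist');p=proj(c,(.480,-.072,.05));print(p,head(c,'red',p,.052,60))
E
```

```text
need [ 0.099 -0.376  0.221] turn [ 0.001 -0.005 -0.002] t 18.5 pos [ 0.4902 -0.0344  0.1421]
[269.68342957 194.31061918] (array([ 0.47849919, -0.0717094 ,  0.052     ]), 25.901630401611328)
```

Emit:
move_arm(
  moves="0.07 -0.375 0 0 0 0 0.7;0.07 -0.375 0.1 0 0 0 0.7;0.07 -0.375 0.22 0 0 0 0.7;0.07 -0.375 0.22 0 0 0 0.7",
)

```text
time: 18.95
position: [0.4881, -0.0697, 0.1198]
tool_rot: [0.0, 1.0, 0.001, -0.001]
ft_force: [-0.3, 0.2, -0.8]
grip_width: 0.0609
grip_force: 0.0
```

```bash
python3 - <<'E'
from h import *
from rig import robot
o=robot.get_obs();need(o,.480,-.072,.036)
E
```

```text
need [ 0.079 -0.024  0.838] turn [ 0.001 -0.002 -0.   ] t 18.9 pos [ 0.4881 -0.0697  0.1198]
```

Emit:
move_arm(
  moves="0.08 -0.02 0.3 0 0 0 0.7;0.08 -0.02 0.6 0 0 0 0.7;0.08 -0.02 0.78 0 0 0 0.7;0.08 -0.02 0.85 0 0 0 0.7;0.08 -0.02 0.85 0 0 0 0.7;0.08 -0.02 0.85 0 0 0 0;0.08 -0.02 0.85 0 0 0 0;0.08 -0.02 0.85 0 0 0 0;0.08 -0.02 0.85 0 0 0 0;0.08 -0.02 0.85 0 0 0 0",
)

```text
time: 19.95
position: [0.481, -0.0727, 0.0373]
tool_rot: [0.0, 1.0, -0.0, 0.001]
ft_force: [-0.6, 1.1, 4.9]
grip_width: 0.0392
grip_force: 15.0
```

Emit:
move_arm(
  moves="0 0 -0.2 0 0 0 0;0 0 -0.5 0 0 0 0;0 0 -0.85 0 0 0 0;-0.4 -0.04 -0.9 0 0 0 0;-0.8 -0.06 -0.9 0 0 0 0;-0.95 -0.07 -0.9 0 0 0 0",
)

```text
time: 20.55
position: [0.5801, -0.0807, 0.128]
tool_rot: [0.0, 1.0, -0.001, 0.004]
ft_force: [-0.4, -0.2, -1.5]
grip_width: 0.0394
grip_force: 15.0
```

Emit:
move_arm(
  moves="-0.4 -0.04 0 0 0 -0.08 0;-0.8 -0.06 0 0 0 -0.16 0;-0.95 -0.07 0 0 0 -0.21 0;-0.95 -0.07 0 0 0 -0.21 0;-0.95 -0.07 0 0 0 -0.21 0",
)

```text
time: 21.05
position: [0.6688, -0.0863, 0.1256]
tool_rot: [-0.163, 0.987, 0.001, -0.002]
ft_force: [-0.1, 0.1, -1.6]
grip_width: 0.0393
grip_force: 15.0
```

```bash
python3 - <<'E'
from h import *
from rig import robot
o=robot.get_obs();need(o,.672,-.086,.0405,19);print(o['grip_width'])
E
```

```text
need [-0.034 -0.009  0.851] turn [ 0.001 -0.002 -0.002] t 21.1 pos [ 0.6688 -0.0863  0.1256]
0.039305481715883786
```

Emit:
move_arm(
  moves="-0.015 0 0.4 0 0 0 0;-0.015 0 0.65 0 0 0 0;-0.015 0 0.76 0 0 0 0;-0.015 0 0.8 0 0 0 0;-0.015 0 0.82 0 0 0 0;-0.015 0 0.835 0 0 0 0;-0.015 0 0.84 0 0 0 0;-0.015 0 0.84 0 0 0 0",
)

```text
time: 21.85
position: [0.6724, -0.0863, 0.0435]
tool_rot: [-0.164, 0.986, -0.0, 0.001]
ft_force: [0.5, -0.5, -0.8]
grip_width: 0.0394
grip_force: 15.0
```

```bash
python3 - <<'E'
from h import *
from rig import robot
o=robot.get_obs();need(o,.672,-.086,.0413,19)
E
```

```text
need [0.003 0.004 0.022] turn [-0.001  0.001 -0.001] t 21.9 pos [ 0.6724 -0.0863  0.0435]
```

The underside is below rim height with no contact force, so the button is inside the nest. I'll set it down, release and retreat.

Emit:
move_arm(
  moves="0 0 0.015 0 0 0 0;0 0 0.025 0 0 0 0;0 0 0.025 0 0 0 0;0 0 0.025 0 0 0 0.7;0 0 0.025 0 0 0 0.7;0 0 0.025 0 0 0 0.7;0 0 -0.3 0 0 0 0.7;0 0 -0.75 0 0 0 0.7;0 0 -1 0 0 0 0.7;0 0 -1 0 0 0 0.7",
)

```text
time: 22.85
position: [0.675, -0.0871, 0.1473]
tool_rot: [-0.164, 0.986, -0.002, 0.004]
ft_force: [1.3, 0.1, -0.1]
grip_width: 0.0607
grip_force: 0.0
```

Emit:
move_arm(
  moves="0.4 0 0 0 0 0 0.7;0.9 0 -0.3 0 0 0 0.7;0.9 0 -0.6 0 0 0 0.7;0.9 0 -0.6 0 0 0 0.7",
)

```text
time: 23.25
position: [0.587, -0.1165, 0.2054]
tool_rot: [-0.163, 0.987, -0.001, 0.002]
ft_force: [0.5, -0.9, 0.4]
grip_width: 0.0613
grip_force: 0.0
```

```bash
python3 - <<'E'
from h import *
from rig import robot
s=robot.camera('scene')
cv2.imwrite('pics/end.png',cv2.resize(s['image'][120:345,130:520],(800,462),interpolation=2)[:,:,::-1])
E
```

```text
(no output)
```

View pics/end.png

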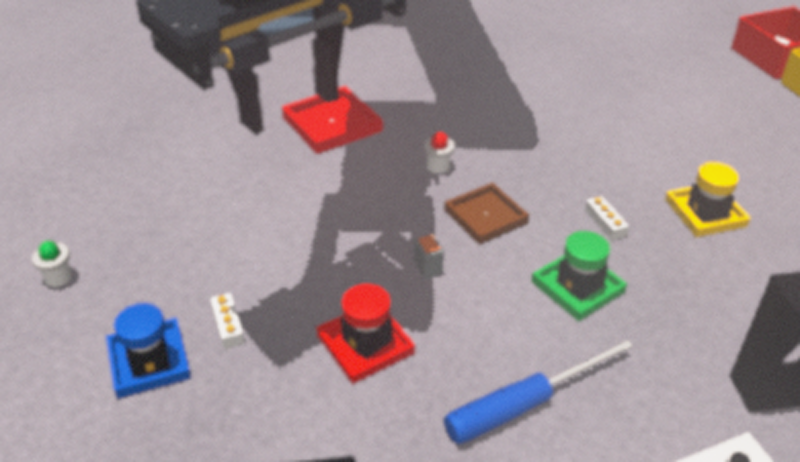

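All four buttons stand upright in their own nests: blue (145,345), red (367,320), green (583,265) and yellow (713,195). Both lamps are untouched at (52,262) and (440,150), so I'll hand in.

```bash
python3 -c "
from rig import robot
print(robot.hand_in())"
```

```text
the job is handed in; nothing more can be done
None
```

I handed the job in at about 23 s of the 104 s limit: in the final camera view all four buttons stand upright in the nests of their own colour and both lamps are where they were, but the hand-in returned no verdict.

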